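# Lock the saffron box and bank its key

## Task

The blue-headed key has been left part-turned in the lock on top of the green saffron box. Turn it clockwise until the bolt is fully across, turn it back to the one position where it will come out and draw it out, never forcing it in the lock. Then leave the key in the white pinch bowl, and do not shift the red caddy, the orange lid or the amber jar.

Things in the scene. Friction and masses are not known exactly. Their poses are not given: they have to be found in the camera images.
- key: Key upright in the lock, part-turned. Origin: shaft axis, underside of its 16 mm collar, which rests on the lock's face; z up. Blue head 26 mm along x, 10 mm thick along y, 12 to 40 mm above the origin, white pip on the +x half. Below: 8 mm shaft to 18 mm down; two bits 4 mm thick, along +x and -x to 12.5 mm from the axis, 9.5 to 15.5 mm down. 40 g.
- key_head (a point): Middle of the key's blue head, 26 mm above the key's origin; axes as the key. Away from the slot the key lifts 1.5 mm before its bits catch under the lock's face; in line with the slot (within about 3 degrees) it lifts straight out, clear after 18 mm.
- box: Green steel box 150 x 200 x 70 mm, screwed down, on it a 50 x 50 mm light grey lock housing, top 100 mm high. Origin: on the counter under the lock's upright axis; z up; it runs 60 mm to +y, 140 mm to -y, 75 mm either way in x. The key starts 40 to 50 degrees clockwise (from above) of the box's x axis, meets the bolt at about 54 and its dead stop at about 80.
- lock (a point): Lock axis at the top of the 8 mm thick brass face, 101 mm high; axes as the box. A slot across the face, a red dot at the end for the +x bit, is where the bits come out. The dot lies anywhere from 28 degrees clockwise to 10 counter-clockwise of the box's +x axis (from above), not measured: see or feel it. The lock is forced if the key bears on it with over 20 N.
- bolt (a joint): Turn of the bolt, a flat steel tongue with a red tip that swings from under the lock housing into a brass strike: 0 at the start (open), 0.454 rad at its stop (fully across). The key pushes it clockwise only; it stays where left as the key goes back. It takes about 0.05 N m; 0.09 N m or more on the key means the stop, about 0.17 N m is forcing.
- bowl: White ceramic pinch bowl, 104 mm across the rim, 38 mm high, loose on the counter. Origin: centre of its underside.
- caddy: Red plastic caddy 200 x 150 x 70 mm with a carry handle up to 186 mm high over its middle, with four shakers in it; leave alone. Origin: centre of its underside.
- lid: Orange silicone lid, 110 mm across, 22 mm high with its knob; leave alone. Origin: centre of its underside.
- jar: Amber glass jar, 60 mm across, 100 mm high; leave alone. Origin: centre of its underside.

How it is judged:
By the outcome, as a careful person would: the job done as asked, in the order asked, and still so for the second after the job is handed in, with the robot touching nothing.
It also fails if it takes over 72 s, if anything falls off the work surface, if the arm or the gripper's body presses on something with over 40 N, if the wrist force passes 120 N, or if a joint passes its speed limit or range.

## Robot

A 6-joint arm with a two-finger parallel gripper is mounted at the origin on the work surface. World frame = base frame: x ahead of the robot, y to its left, z up, the work surface at z = 0. Lengths are in m, angles in rad, forces in N, time in s.
With the tool pointing down it reaches from about 0.375 to 0.975 m from the base axis. Payload 3.8 kg.
Tool frame: the origin (TCP) lies at the very end of the fingers, on their centre line; the grasp point (between the pads) lies 19 mm behind it; z points along the fingers, y is the line along which they close (so a half turn about z gives the same grasp; the last joint's range is limited). The gripper opens to 85 mm and grips with 20 to 120 N. Pads are 22 mm wide; open, the fingers measure 114 mm over their backs; the gripper's body (76 mm by 85 mm) begins 54 mm behind the grasp point. The pads swing forward as they close: fully open they stand 13 mm farther back than shut.
Start: joints at [1.23, 0.264, 1.604, -0, 1.274, -0.037], TCP at [0.202, 0.644, 0.231] pointing down, gripper open.
Joint ranges: [-2.63, 2.63], [-0.94, 2.18], [0.31, 2.57], [-1.31, 4.45], [0, 2.66], [-2.55, 2.55]. Speed limits (rad/s): [2.57, 2.57, 3.14, 3.14, 3.14, 3.14].

## Interface

Orientations are given as a rotation vector (axis times angle).
In Python, from workcell import monitor, viewer, job gives the robot as it stands. The module is installed in compiled form; this text tells all that it offers.
- The arm moves only by the tool step_arm, never from a script. Its argument "series" is one flat list of numbers, 4 for each row, row after row: the shift along the tool's x, y, z in m, then the turn about the tool's z in rad. A call has 1 to 8 rows; each row is the pose to reach, as a shift and turn from the pose commanded when the call began, along the tool's axes at that moment; what a row does not reach only later rows make up. A row lasts 1/8 s, in which the tool goes at most 62.5 mm and 10.7 degrees, less where a joint would pass 70% of its speed; a pose out of reach is approached as far as the arm can. A call with a gripper value outside its range is refused whole. "gripper" is the opening, from 0 (shut) to 1 (fully open), set as the call begins (left out, the last holds). The fingers move at their own pace and stop on an object; "newtons" is the grip in N (left out, the last holds). Time passes only in rows, so rows that repeat a pose let the fingers close. It gives the time, the measured TCP pose, the force, the opening and the grip force at its end, in the units of the state.
- monitor.read_state(): the state, without advancing time (a new reading comes with each control period).
- viewer.read_camera(name): name is "scene" or "top" or "wrist"; returns a dict with "image" (384x512x3 uint8, red, green, blue), "intrinsics" (3x3 intrinsics, pixels), "distortion" ([k1, k2, p1, p2, k3] as OpenCV has them; the pictures are not rectified), "T" (4x4, takes a point from camera to world coordinates); the wrist camera has in their place "hand_eye" (4x4, takes a point from camera to tool coordinates, whose origin is the TCP and whose axes are the flange's). Camera axes: x right, y up, looking along -z (the intrinsics and any distortion apply to the point x, -y, -z); pixel columns grow to the right and rows downward; lengths in m; the calibration is good to about 2 mm. A picture is of the moment at which its call begins: read the wrist's pose just before it. There is no depth.
- job.finish_job(): hands the job in; it is judged then, once.
Trained networks look in a picture, given as the dict that the camera call returned (one of the last four; its "shot" number tells which), for a name from the list of things; names that differ only in an ending like _2 or _b are one class to them, and where a whole thing is asked for, a point or a joint stands for the part that bears it (a point fixed in the world has none). Each returns a list of dicts, best first, with "score" (0 to 1); they miss things now and then, are a little off and sometimes report something else, mostly with a low value. They report only what shows in the picture. A call takes as long as a camera call.
- viewer.boxes_of(picture, label): "extent" ([centre column, centre row, width, height] in pixels, round what is visible of it).
- viewer.spot_point(picture, label): "point" ([column, row] in pixels: a listed point, or the origin of a listed thing).
The state is a dict: "time": time; "q": joint angles; "joint_vel": joint speeds; "joint_torque": joint torques, N m; "tool_pos": TCP position; "tcp_rot": TCP orientation; "wrist_force": force on the tool from outside, world axes, zero at the start; "torque": the same for the moment, N m; "width": opening from 0.0 (shut) to 1.0 (fully open); "grip_force": force on a finger pad.
Only numpy, scipy, OpenCV 4.12 (cv2) and the standard library are available. Lean on these libraries where they do the work, as an engineer would, in place of code of your own. Each camera call takes 0.05 s, during which the arm holds its last target. There are 200 camera calls.

## Working session

There is one attempt and no reset: what is moved stays moved. The work goes in short steps, Python scripts to look and compute and a tool call to move; the robot and the scene stay as the last step left them, time stands still between calls to the robot, and variables do not carry over. Pictures are saved under pics/ and viewed, at most 10 in all, crops included, and the job is handed in when it is done.

Besides the shell and the picture viewer there is one more tool, called as a command line: name --argument value ..., lists and objects as JSON in quotes. step_arm: Moves the arm, as the interface text tells. Its arguments: {"type":"object","properties":{"series":{"type":"array"},"gripper":{"type":"number"},"newtons":{"type":"number"}},"required":["series"]}

```bash
mkdir -p pics; cat > h.py <<'E'
import numpy as np, cv2
from scipy.spatial.transform import Rotation as R
from workcell import monitor, viewer, job
def shot(name, save=None):
    s=monitor.read_state(); p=viewer.read_camera(name)
    if name=='wrist':
        T=np.eye(4);T[:3,:3]=R.from_rotvec(s['tcp_rot']).as_matrix();T[:3,3]=s['tool_pos']
        p['Tw']=T@np.array(p['hand_eye'])
    else: p['Tw']=np.array(p['T'])
    if save: cv2.imwrite(f'pics/{save}.png',p['image'][:,:,::-1])
    return p
def ray(p,uv):
    n=cv2.undistortPoints(np.array([[uv]],float),np.array(p['intrinsics']),np.array(p['distortion'])).ravel()
    d=p['Tw'][:3,:3]@np.array([n[0],-n[1],-1.]); return p['Tw'][:3,3],d/np.linalg.norm(d)
def atz(p,uv,z):
    o,d=ray(p,uv); return o+d*(z-o[2])/d[2]
def proj(p,X):
    X=np.atleast_2d(X); c=(X-p['Tw'][:3,3])@p['Tw'][:3,:3]; c=c*[1,-1,-1]
    return cv2.projectPoints(c,np.zeros(3),np.zeros(3),np.array(p['intrinsics']),np.array(p['distortion']))[0].reshape(-1,2)
def tri(rs):
    A=sum(np.eye(3)-np.outer(d,d) for o,d in rs); b=sum((np.eye(3)-np.outer(d,d))@o for o,d in rs)
    return np.linalg.solve(A,b)
E
cat > a.py <<'E'
from h import *
s=monitor.read_state(); print({k:np.round(v,3) for k,v in s.items()})
P={n:shot(n,n+'0') for n in ['scene','top','wrist']}
for l in ['key','key_head','box','lock','bowl','caddy','lid','jar','bolt']:
    rs=[]
    for n,p in P.items():
        for f in ('spot_point','boxes_of'):
            try:r=getattr(viewer,f)(p,l)
            except Exception as e: print(l,n,f,e);continue
            if r:
                k='point' if f=='spot_point' else 'extent'
                print(l,n,f,[(np.round(x[k]).tolist(),round(x['score'],2)) for x in r[:2]])
                if f=='spot_point' and r[0]['score']>.4: rs.append(ray(p,r[0]['point']))
    if len(rs)>1: print('   tri',l,np.round(tri(rs),4))
cv2.imwrite('pics/st0.png',np.vstack([np.hstack([P[n]['image'] for n in ['scene','top']])])[:,:,::-1])
E
python3 a.py
```

```text
{'time': np.float64(0.0), 'q': array([ 1.23 ,  0.265,  1.605, -0.   ,  1.274, -0.037]), 'joint_vel': array([-0.001, -0.   ,  0.001,  0.001, -0.002,  0.001]), 'joint_torque': array([-1.0000e-03, -5.1512e+01, -3.6731e+01, -0.0000e+00,  1.3000e-02,
        0.0000e+00]), 'tool_pos': array([0.202, 0.643, 0.23 ]), 'tcp_rot': array([-0.475, -3.105,  0.004]), 'wrist_force': array([-0.45 ,  0.389,  0.267]), 'torque': array([-0.054, -0.017,  0.003]), 'grip_force': np.float64(0.0), 'width': np.float64(1.002)}
key scene spot_point [([258.0, 161.0], 0.66)]
key scene boxes_of [([261.0, 158.0, 6.0, 15.0], 0.65), ([246.0, 264.0, 35.0, 28.0], 0.25)]
key top spot_point [([288.0, 224.0], 0.5)]
key top boxes_of [([287.0, 227.0, 3.0, 3.0], 0.38)]
   tri key [ 0.553  -0.1375  0.1083]
key_head scene spot_point [([339.0, 253.0], 0.75), ([254.0, 154.0], 0.49)]
key_head top spot_point [([289.0, 228.0], 0.58)]
key_head top boxes_of [([200.0, 160.0, 36.0, 35.0], 0.66)]
   tri key_head [ 0.4435 -0.0378 -0.2208]
box scene spot_point [([256.0, 181.0], 0.95)]
box scene boxes_of [([256.0, 166.0, 67.0, 70.0], 0.77)]

[... 1084 characters left out ...]
0.66)]
lid top boxes_of [([202.0, 160.0, 38.0, 36.0], 0.94)]
   tri lid [0.7316 0.1189 0.0047]
jar scene spot_point [([310.0, 336.0], 0.93), ([259.0, 155.0], 0.27)]
jar scene boxes_of [([314.0, 330.0, 26.0, 35.0], 0.95)]
jar top spot_point [([101.0, 179.0], 0.65)]
jar top boxes_of [([98.0, 173.0, 26.0, 25.0], 0.94)]
   tri jar [0.6777 0.4039 0.0035]
bolt scene spot_point it knows: bowl, box, caddy, jar, key, key_head, lid, lock
bolt scene boxes_of [([247.0, 263.0, 39.0, 30.0], 0.49)]
bolt top spot_point it knows: bowl, box, caddy, jar, key, key_head, lid, lock
bolt top boxes_of [([301.0, 222.0, 11.0, 2.0], 0.36)]
bolt wrist spot_point it knows: bowl, box, caddy, jar, key, key_head, lid, lock
```

```bash
python3 -c "
import cv2,numpy as np
t=cv2.imread('pics/top0.png');s=cv2.imread('pics/scene0.png')
a=cv2.resize(t[170:290,240:370],None,fx=4,fy=4,interpolation=2)[:480]
b=cv2.resize(t,(270,200));c=cv2.resize(s,(270,200))
r=np.vstack([b,c,np.zeros((80,270,3),np.uint8)])
cv2.imwrite('pics/v1.png',np.hstack([a,r]))"
```

```text
(no output)
```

View pics/v1.png

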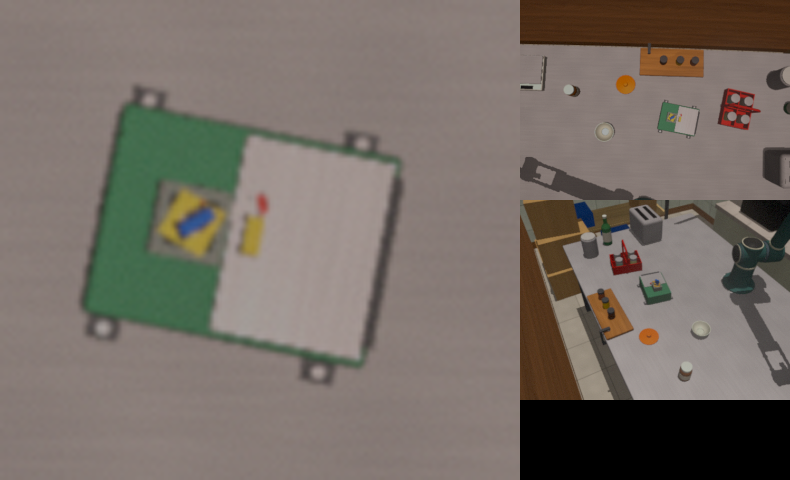

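```bash
cat >> h.py <<'E'
def mv(target,yaw_y=None):
    s=monitor.read_state(); M=R.from_rotvec(s['tcp_rot']).as_matrix()
    d=M.T@(np.array(target)-s['tool_pos']); y=np.degrees(np.arctan2(M[1,1],M[0,1]))
    t=None if yaw_y is None else np.radians((y-yaw_y+180)%360-180)
    print('shift',np.round(d,4),'yaw_y',round(y,2),'turn',t,'q6',np.degrees(s['q'][5]))
E
python3 - <<'E'
from h import *
p=shot('wrist');print(np.round(p['hand_eye'],3),np.round(p['intrinsics'],0),p['distortion'])
s=monitor.read_state();print(np.round(R.from_rotvec(s['tcp_rot']).as_matrix(),3))
mv([.55,-.14,.26],34.5)
E
```

```text
[[-0.     0.966  0.259  0.065]
 [ 1.     0.     0.     0.001]
 [ 0.     0.259 -0.966 -0.143]
 [ 0.     0.     0.     1.   ]] [[339.   0. 254.]
 [  0. 339. 199.]
 [  0.   0.   1.]] [-0.07165333  0.          0.          0.          0.        ]
[[-0.954  0.299  0.   ]
 [ 0.299  0.954  0.   ]
 [-0.     0.    -1.   ]]
shift [-0.5667 -0.6441 -0.0287] yaw_y 72.59 turn 0.664865905368748 q6 -2.114852912951926
```

step_arm --series '[-0.567, -0.644, -0.029, 0.665, -0.567, -0.644, -0.029, 0.665, -0.567, -0.644, -0.029, 0.665, -0.567, -0.644, -0.029, 0.665, -0.567, -0.644, -0.029, 0.665, -0.567, -0.644, -0.029, 0.665, -0.567, -0.644, -0.029, 0.665, -0.567, -0.644, -0.029, 0.665]'

```text
time: 3.75
tool_pos: [0.4054, 0.1856, 0.2488]
tcp_rot: [1.462, 2.779, 0.002]
wrist_force: [0.8, -0.6, 0.1]
width: 1.001
grip_force: 0.0
```

```bash
python3 -c "
from h import *
mv([.55,-.14,.26],34.5)"
```

```text
shift [-0.3503 -0.0653 -0.0112] yaw_y 34.51 turn 0.0002122146197038154 q6 -13.108015822751032
```

step_arm --series '[-0.35, -0.065, -0.011, 0, -0.35, -0.065, -0.011, 0, -0.35, -0.065, -0.011, 0, -0.35, -0.065, -0.011, 0, -0.35, -0.065, -0.011, 0, -0.35, -0.065, -0.011, 0, -0.35, -0.065, -0.011, 0, -0.35, -0.065, -0.011, 0]'

```text
time: 4.75
tool_pos: [0.5491, -0.1376, 0.259]
tcp_rot: [-1.463, -2.779, -0.0]
wrist_force: [-1.4, 1.4, 0.1]
width: 1.001
grip_force: 0.0
```

```bash
python3 - <<'E'
from h import *
p=shot('wrist','w1')
for l in ['key','key_head','lock']:
    r=viewer.spot_point(p,l); print(l,[(np.round(x['point'],1),round(x['score'],2)) for x in r[:2]])
    if r: print(atz(p,r[0]['point'],.127 if l=='key_head' else .101))
cv2.imwrite('pics/v2.png',cv2.resize(p['image'][:,:,::-1],(800,600),interpolation=2))
mv([.55,-.14,.26],34.5)
E
```

```text
key [(array([257.4, 177.7]), 0.65)]
[ 0.54929431 -0.13172706  0.101     ]
key_head [(array([252.1, 189.1]), 0.63)]
[ 0.54795416 -0.13797607  0.127     ]
lock [(array([256.8, 182.7]), 0.61)]
[ 0.55146509 -0.13583067  0.101     ]
shift [-0.0033 -0.0012 -0.0007] yaw_y 34.58 turn 0.0014561563381948522 q6 -51.08691907720827
```

View pics/v2.png

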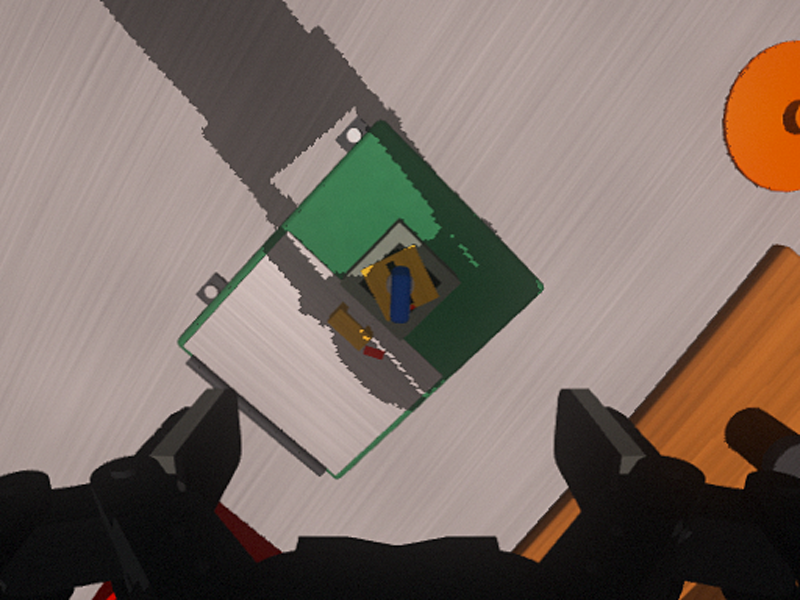

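```bash
python3 - <<'E'
import cv2,numpy as np
w=cv2.imread('pics/w1.png')[138:222,210:306]
a=cv2.resize(w,None,fx=7,fy=7,interpolation=2).astype(float)
cv2.imwrite('pics/v3.png',np.clip(255*(a/255)**.55,0,255).astype(np.uint8))
E
```

```text
(no output)
```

View pics/v3.png

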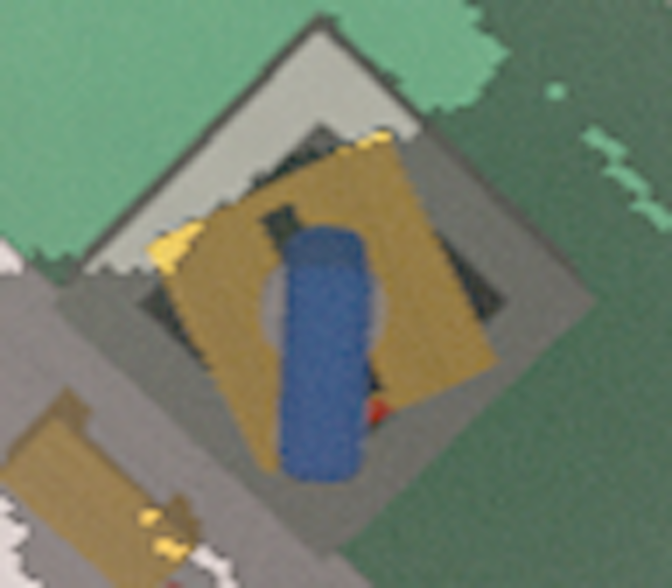

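```bash
python3 - <<'E'
from h import *
p=shot('wrist')
f=lambda x,y,z:atz(p,(210+(x+.5)/7-.5,138+(y+.5)/7-.5),z)
yaw=lambda a,b:np.degrees(np.arctan2(*(b-a)[1::-1]))
B=[f(*c,.101) for c in [(148,248),(390,135),(498,360),(270,475)]]
print('brass ctr',np.mean(B,0),[yaw(B[0],B[3]),yaw(B[1],B[2]),yaw(B[0],B[1])-90+180,yaw(B[3],B[2])-90+180],np.linalg.norm(B[0]-B[2]))
print('slot',yaw(f(280,215,.101),f(378,410,.101)),'dot',yaw(np.mean(B,0),f(378,410,.101)), np.linalg.norm(f(378,410,.101)-np.mean(B,0)))
H=[f(*c,.1) for c in [(60,285),(325,20),(595,300),(330,550)]]
print('hous ctr',np.mean(H,0),'box x', [yaw(H[0],H[3]),yaw(H[1],H[2]),yaw(H[0],H[1])-90,yaw(H[3],H[2])-90],np.linalg.norm(H[0]-H[1]))
print('key',yaw(f(290,270,.141),f(280,465,.141)),yaw(f(368,270,.141),f(360,465,.141)),'ctr',f(323,370,.141),'len',np.linalg.norm(f(323,265,.141)-f(320,480,.141)))
mv([.5515,-.137,.11],34)
E
```

```text
brass ctr [ 0.55049871 -0.13424823  0.101     ] [np.float64(-28.30917926218353), np.float64(-29.46232731813587), np.float64(149.7649499379089), np.float64(152.2174374704162)] 0.04765573705271331
slot -29.158784113823465 dot -29.441252777144665 0.01543593901814143
hous ctr [ 0.54971483 -0.13283372  0.1       ] box x [np.float64(-11.211876229783211), np.float64(-11.163839064349588), np.float64(-10.629742892819138), np.float64(-10.65879213086869)] 0.048315937296862364
key -58.43757441615726 -57.3819995244611 ctr [ 0.54927583 -0.13362782  0.141     ] len 0.02500162155059861
shift [-0.0015  0.0017  0.1493] yaw_y 34.58 turn 0.010196450975431157 q6 -51.08945714337268
```

step_arm --series '[0.002, 0.002, 0.05, 0.045, 0.002, 0.002, 0.1, 0.045, 0.002, 0.002, 0.1, 0.045, 0.002, 0.002, 0.1, 0.045, 0.002, 0.002, 0.1, 0.045, 0.002, 0.002, 0.1, 0.045]' --gripper 0.25 --newtons 20

```text
time: 5.75
tool_pos: [0.5514, -0.1355, 0.1615]
tcp_rot: [1.523, 2.743, 0.001]
wrist_force: [0.4, 0.2, 0.4]
width: 0.252
grip_force: 0.0
```

```bash
python3 - <<'E'
from h import *
p=shot('wrist','w2')
w=p['image'][140:320,150:360,::-1]
mv([.5497,-.1337,.11],32)
a=cv2.resize(w,None,fx=3.3,fy=3.3,interpolation=2)
cv2.imwrite('pics/v4.png',np.clip(255*(a/255)**.55,0,255).astype(np.uint8))
E
```

```text
shift [ 0.0023 -0.0003  0.051 ] yaw_y 31.91 turn -0.0015452998257509463 q6 -48.23251062292329
```

View pics/v4.png

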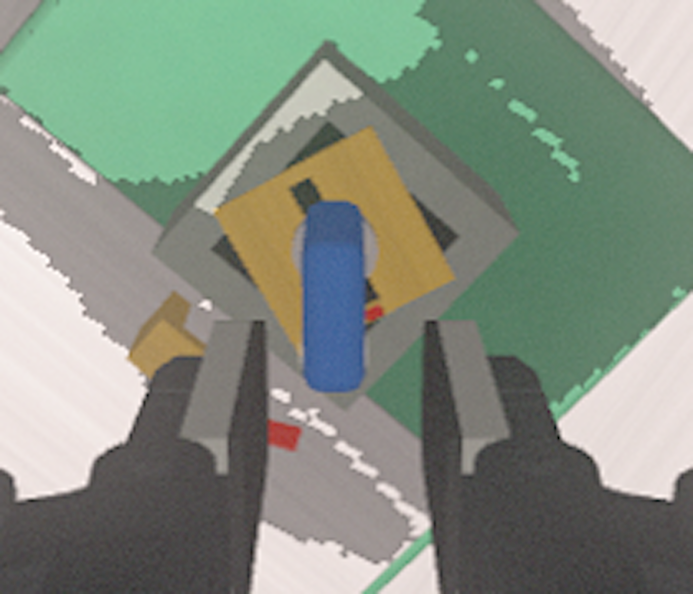

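```bash
python3 - <<'E'
from h import *
p=shot('wrist')
f=lambda x,y,z:atz(p,(150+(x+.5)/3.3-.5,140+(y+.5)/3.3-.5),z)
B=[f(*c,.101) for c in [(215,208),(372,127),(455,275),(300,358)]]
print('brass ctr',np.mean(B,0))
print('head top',f(334,310,.141))
T=p['Tw']@np.linalg.inv(np.array(p['hand_eye']))
for d in (0,.003,.006):
  for x in (.011,-.011):
    for y in (-.0106,.0106):
      X=(T@[x,y,-d,1])[:3]; q=proj(p,X)[0]; print(d,x,y,np.round((q-[150,140])*3.3))
for l in ['key','key_head','lock']:
    r=viewer.spot_point(p,l); print(l,[(np.round(x['point'],1),round(x['score'],2)) for x in r[:2]])
    if r: print(atz(p,r[0]['point'],.127 if l=='key_head' else .101))
s=monitor.read_state();print(s['tool_pos'],R.from_rotvec(s['tcp_rot']).as_matrix().round(3)[:2,:2])
E
```

```text
brass ctr [ 0.54934799 -0.13475827  0.101     ]
head top [ 0.54828639 -0.13305551  0.141     ]
0 0.011 -0.0106 [262. 310.]
0 0.011 0.0106 [418. 310.]
0 -0.011 -0.0106 [265. 456.]
0 -0.011 0.0106 [415. 456.]
0.003 0.011 -0.0106 [260. 318.]
0.003 0.011 0.0106 [419. 318.]
0.003 -0.011 -0.0106 [264. 466.]
0.003 -0.011 0.0106 [416. 466.]
0.006 0.011 -0.0106 [259. 327.]
0.006 0.011 0.0106 [421. 327.]
0.006 -0.011 -0.0106 [262. 477.]
0.006 -0.011 0.0106 [418. 477.]
key [(array([253.7, 216. ]), 0.7)]
[ 0.55146813 -0.13533935  0.101     ]
key_head [(array([249.3, 229.9]), 0.84), (array([252.1, 214.6]), 0.36)]
[ 0.54915881 -0.13628868  0.127     ]
lock [(array([253.2, 217.2]), 0.64)]
[ 0.5516197  -0.13617664  0.101     ]
[ 0.55010968 -0.13519443  0.1595741 ] [[-0.529  0.849]
 [ 0.849  0.529]]
```

step_arm --series '[0.0015, -0.0013, 0.02, 0, 0.0015, -0.0013, 0.048, 0, 0.0015, -0.0013, 0.048, 0, 0.0015, -0.0013, 0.048, 0]'

```text
time: 6.5
tool_pos: [0.5485, -0.1347, 0.1119]
tcp_rot: [1.525, 2.746, 0.0]
wrist_force: [0.4, -0.4, 0.3]
width: 0.247
grip_force: 0.0
```

step_arm --series '[0, 0, 0, 0, 0, 0, 0, 0]' --gripper 0.15

```text
time: 6.75
tool_pos: [0.5489, -0.1348, 0.1123]
tcp_rot: [1.524, 2.745, 0.001]
wrist_force: [-0.4, 0.4, 0.5]
width: 0.15
grip_force: 0.0
```

```bash
python3 - <<'E'
from h import *
p=shot('wrist','w3')
s=monitor.read_state();print(s['tool_pos'],s['wrist_force'],s['torque'],s['width'])
w=p['image'][180:320,180:340,::-1]
a=cv2.resize(w,None,fx=4,fy=4,interpolation=2)
cv2.imwrite('pics/v5.png',np.clip(255*(a/255)**.55,0,255).astype(np.uint8))
E
```

```text
[ 0.54868057 -0.13468352  0.11211367] [ 0.17335234  0.3762031  -0.34527628] [0.00666859 0.00063145 0.02013983] 0.14944458054027626
```

View pics/v5.png

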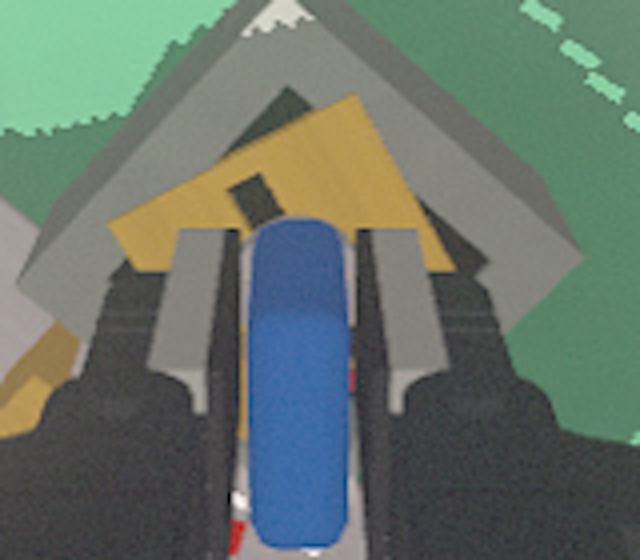

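step_arm --series '[0, 0, 0, 0, 0, 0, 0, 0, 0, 0, 0, 0]' --gripper 0.0 --newtons 25

```text
time: 7.18
tool_pos: [0.5486, -0.1347, 0.112]
tcp_rot: [1.524, 2.746, 0.0]
wrist_force: [-0.9, -0.8, 6.4]
width: 0.11
grip_force: 28.0
```

```bash
cat > s.py <<'E'
from h import *
for i in range(1):
    s=monitor.read_state()
    M=R.from_rotvec(s['tcp_rot']).as_matrix()
    print('F tool',np.round(M.T@s['wrist_force'],2),'T world',np.round(s['torque'],3),'pos',np.round(s['tool_pos'],4),'key yaw',round(np.degrees(np.arctan2(M[1,1],M[0,1]))-90,2),'w',round(s['width'],3),s['grip_force'])
E
python3 s.py
```

```text
F tool [-0.21 -1.24 -6.37] T world [-0.044  0.153 -0.008] pos [ 0.5486 -0.1347  0.112 ] key yaw -58.08 w 0.11 28.024361729621887
```

step_arm --series '[0, 0, -0.0003, 0.03, 0, 0, -0.0004, 0.06, 0, 0, -0.0004, 0.1, 0, 0, -0.0004, 0.1]'

```text
time: 7.68
tool_pos: [0.5488, -0.1346, 0.112]
tcp_rot: [1.66, 2.665, 0.001]
wrist_force: [0.5, -0.3, 5.4]
width: 0.112
grip_force: 28.0
```

```bash
python3 s.py
```

```text
F tool [-0.44  0.3  -5.38] T world [-0.046 -0.217  0.037] pos [ 0.5488 -0.1346  0.112 ] key yaw -63.83 w 0.112 27.95102745294571
```

step_arm --series '[0, 0, -0.0003, 0.04, 0, 0, -0.0005, 0.08, 0, 0, -0.0005, 0.12, 0, 0, -0.0005, 0.16, 0, 0, -0.0005, 0.16]'

```text
time: 8.3
tool_pos: [0.5494, -0.1344, 0.1121]
tcp_rot: [1.866, 2.524, 0.003]
wrist_force: [4.8, -0.2, -0.4]
width: 0.11
grip_force: 27.2
```

```bash
python3 s.py
```

```text
F tool [-1.6   4.57  0.39] T world [ 0.115 -0.97   0.021] pos [ 0.5494 -0.1344  0.1121] key yaw -72.95 w 0.11 27.19988375902176
```

step_arm --series '[0, 0.0006, 0, 0.03, 0, 0.0006, 0, 0.06, 0, 0.0006, 0, 0.1, 0, 0.0006, 0, 0.1]'

```text
time: 8.8
tool_pos: [0.5492, -0.1345, 0.1121]
tcp_rot: [1.992, 2.427, 0.001]
wrist_force: [4.9, -1.0, -0.0]
width: 0.112
grip_force: 27.2
```

```bash
python3 s.py
```

```text
F tool [-1.89  4.58  0.03] T world [-0.029 -0.972  0.086] pos [ 0.5492 -0.1345  0.1121] key yaw -78.76 w 0.112 27.216230034828186
```

```bash
cat > s.py <<'E'
from h import *
F=[];T=[]
for i in range(6):
    viewer.read_camera('wrist'); s=monitor.read_state(); F.append(s['wrist_force']);T.append(s['torque'])
M=R.from_rotvec(s['tcp_rot']).as_matrix(); F=np.array(F);T=np.array(T)
print('F tool',np.round(M.T@F.mean(0),2),'T world',np.round(T.mean(0),3),'sd',T[:,2].std().round(3),'pos',np.round(s['tool_pos'],4),'key yaw',round(np.degrees(np.arctan2(M[1,1],M[0,1]))-90,2),'w',round(s['width'],3),round(s['grip_force'],1),'t',s['time'])
E
python3 s.py
```

```text
F tool [-1.34  5.05  0.01] T world [-0.042 -0.99   0.059] sd 0.016 pos [ 0.5492 -0.1344  0.1121] key yaw -78.74 w 0.116 27.2 t 9.1
```

step_arm --series '[0, 0.0005, 0, 0.03, 0, 0.0008, 0, 0.06, 0, 0.0008, 0, 0.09, 0, 0.0008, 0, 0.09]'

```text
time: 9.6
tool_pos: [0.5496, -0.1344, 0.1121]
tcp_rot: [2.1, 2.336, -0.0]
wrist_force: [4.0, -2.1, -0.2]
width: 0.111
grip_force: 27.3
```

```bash
python3 s.py
```

```text
F tool [-2.    4.41  0.29] T world [-0.324 -0.907  0.057] sd 0.035 pos [ 0.5495 -0.1344  0.1121] key yaw -83.86 w 0.115 27.3 t 9.9
```

step_arm --series '[0, 0.0005, 0, 0.02, 0, 0.0008, 0, 0.04, 0, 0.0008, 0, 0.06, 0, 0.0008, 0, 0.06]'

```text
time: 10.4
tool_pos: [0.5501, -0.1342, 0.1121]
tcp_rot: [-2.169, -2.273, 0.0]
wrist_force: [2.6, -2.1, 1.3]
width: 0.114
grip_force: 27.5
```

```bash
python3 s.py
```

```text
F tool [-2.56  2.14 -1.71] T world [-0.495 -0.497  0.038] sd 0.019 pos [ 0.5501 -0.1342  0.1121] key yaw -87.31 w 0.115 27.5 t 10.7
```

step_arm --series '[-0.0003, 0.0002, 0, 0.02, -0.0003, 0.0002, 0, 0.04, -0.0003, 0.0002, 0, 0.04]'

```text
time: 11.08
tool_pos: [0.5505, -0.1342, 0.1121]
tcp_rot: [-2.214, -2.229, -0.0]
wrist_force: [2.6, -2.0, 0.6]
width: 0.113
grip_force: 27.5
```

```bash
python3 s.py
```

```text
F tool [-1.18  2.47 -1.42] T world [-0.226 -0.516  0.047] sd 0.01 pos [ 0.5505 -0.1343  0.1121] key yaw -89.6 w 0.108 27.5 t 11.375
```

step_arm --series '[0, 0.0002, 0, 0.01, 0, 0.0002, 0, 0.02, 0, 0.0002, 0, 0.02]'

```text
time: 11.75
tool_pos: [0.5506, -0.1343, 0.112]
tcp_rot: [-2.236, -2.207, 0.0]
wrist_force: [3.4, -0.4, 1.9]
width: 0.115
grip_force: 27.5
```

```bash
python3 s.py
```

```text
F tool [-0.82  2.75 -2.05] T world [-0.147 -0.476  0.039] sd 0.033 pos [ 0.5506 -0.1343  0.1121] key yaw -90.74 w 0.108 27.5 t 12.05
```

step_arm --series '[0, 0.0002, 0, 0.01, 0, 0.0002, 0, 0.02, 0, 0.0002, 0, 0.02]'

```text
time: 12.42
tool_pos: [0.5508, -0.1344, 0.1121]
tcp_rot: [-2.258, -2.184, 0.0]
wrist_force: [2.6, -0.4, 2.6]
width: 0.114
grip_force: 27.6
```

```bash
python3 s.py
```

```text
F tool [-0.59  1.82 -2.41] T world [-0.159 -0.402  0.036] sd 0.036 pos [ 0.5508 -0.1344  0.1121] key yaw -91.89 w 0.113 27.6 t 12.725
```

step_arm --series '[0, 0.0002, 0, 0.01, 0, 0.0002, 0, 0.02, 0, 0.0002, 0, 0.02]'

```text
time: 13.1
tool_pos: [0.551, -0.1344, 0.1121]
tcp_rot: [-2.28, -2.162, 0.0]
wrist_force: [1.6, -1.4, 2.6]
width: 0.11
grip_force: 27.7
```

```bash
python3 s.py; python3 - <<'E'
from h import *
p=shot('wrist','w4')
w=p['image'][150:384,80:400,::-1]
a=cv2.resize(w,None,fx=2.5,fy=2.5,interpolation=2)
cv2.imwrite('pics/v6.png',np.clip(255*(a/255)**.55,0,255).astype(np.uint8))
E
```

```text
F tool [-1.16  1.12 -2.5 ] T world [-0.182 -0.265  0.064] sd 0.017 pos [ 0.551  -0.1344  0.1121] key yaw -93.04 w 0.112 27.7 t 13.4
```

View pics/v6.png

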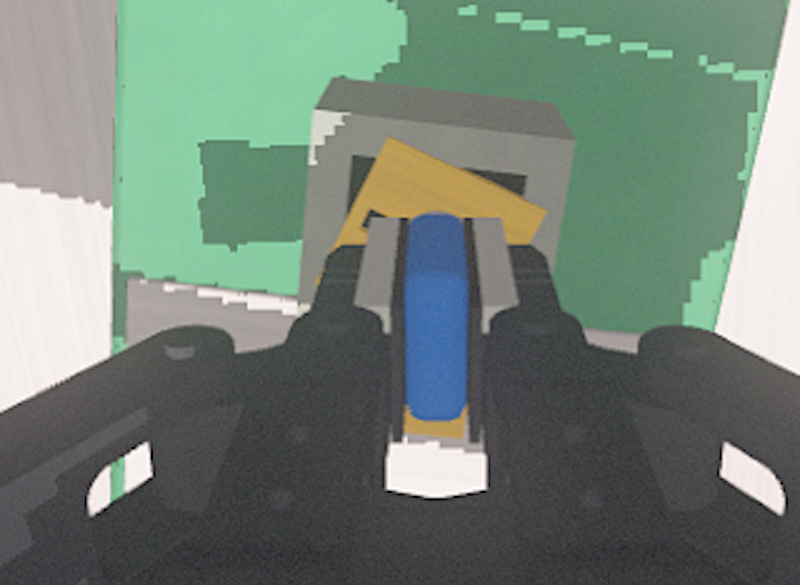

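step_arm --series '[0, 0, 0, 0.008, 0, 0, 0, 0.016, 0, 0, 0, 0.016]'

```text
time: 13.82
tool_pos: [0.551, -0.1344, 0.112]
tcp_rot: [-2.297, -2.143, 0.0]
wrist_force: [1.3, 0.1, 1.4]
width: 0.113
grip_force: 27.7
```

```bash
python3 s.py
```

```text
F tool [-1.27  0.99 -2.4 ] T world [-0.198 -0.211  0.064] sd 0.029 pos [ 0.551  -0.1344  0.112 ] key yaw -93.95 w 0.11 27.7 t 14.125
```

step_arm --series '[0, 0, 0, 0.01, 0, 0, 0, 0.02, 0, 0, 0, 0.02]'

```text
time: 14.5
tool_pos: [0.5511, -0.1344, 0.1121]
tcp_rot: [2.318, 2.12, -0.0]
wrist_force: [0.5, -1.9, 2.0]
width: 0.112
grip_force: 27.6
```

```bash
python3 s.py
```

```text
F tool [-1.29  1.16 -2.31] T world [-0.284 -0.277  0.038] sd 0.013 pos [ 0.5511 -0.1344  0.1121] key yaw -95.1 w 0.114 27.6 t 14.8
```

step_arm --series '[0, 0, 0, 0.01, 0, 0, 0, 0.02, 0, 0, 0, 0.02]'

```text
time: 15.18
tool_pos: [0.5511, -0.1344, 0.1121]
tcp_rot: [2.339, 2.097, 0.0]
wrist_force: [1.7, -1.9, 1.5]
width: 0.112
grip_force: 27.6
```

```bash
python3 s.py; python3 - <<'E'
from h import *
p=shot('wrist','w5'); q=shot('top','t5')
w=p['image'][200:340,200:310,::-1]
a=cv2.resize(w,None,fx=4,fy=4,interpolation=2)
b=cv2.resize(q['image'][180:270,250:340,::-1],(360,360),interpolation=2); b=np.vstack([b,np.zeros((200,360,3),np.uint8)])
a=np.hstack([a,b])
cv2.imwrite('pics/v7.png',np.clip(255*(a/255)**.55,0,255).astype(np.uint8))
E
```

```text
F tool [-1.1   1.4  -1.74] T world [-0.348 -0.338  0.045] sd 0.024 pos [ 0.5511 -0.1344  0.1121] key yaw -96.25 w 0.112 27.5 t 15.475
```

View pics/v7.png

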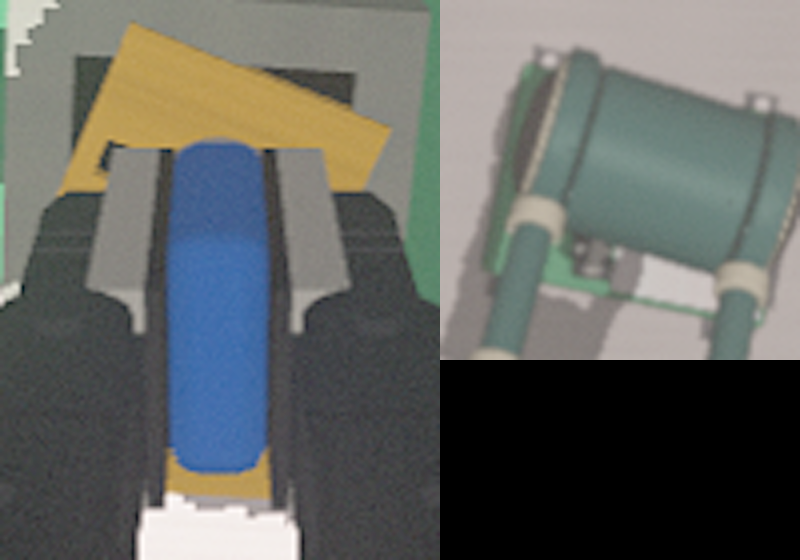

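step_arm --series '[0, 0.0001, 0, 0.01, 0, 0.0001, 0, 0.02, 0, 0.0001, 0, 0.02]'

```text
time: 15.95
tool_pos: [0.5511, -0.1344, 0.1121]
tcp_rot: [2.36, 2.073, -0.0]
wrist_force: [1.5, -2.3, 2.0]
width: 0.112
grip_force: 27.5
```

```bash
python3 s.py
```

```text
F tool [-1.87  1.56 -1.48] T world [-0.382 -0.306  0.053] sd 0.024 pos [ 0.5511 -0.1344  0.1121] key yaw -97.39 w 0.113 27.5 t 16.25
```

step_arm --series '[0, 0.0001, 0, 0.01, 0, 0.0001, 0, 0.02, 0, 0.0001, 0, 0.02]'

```text
time: 16.62
tool_pos: [0.5512, -0.1344, 0.1121]
tcp_rot: [2.381, 2.05, -0.0]
wrist_force: [1.5, -1.9, 1.7]
width: 0.109
grip_force: 27.5
```

```bash
python3 s.py
```

```text
F tool [-1.95  1.3  -2.31] T world [-0.419 -0.211  0.067] sd 0.036 pos [ 0.5512 -0.1344  0.1121] key yaw -98.53 w 0.114 27.5 t 16.925
```

step_arm --series '[0, 0, 0, 0.008, 0, 0, 0, 0.015, 0, 0, 0, 0.015]'

```text
time: 17.3
tool_pos: [0.5512, -0.1345, 0.112]
tcp_rot: [-2.396, -2.032, 0.0]
wrist_force: [0.4, -2.3, 1.3]
width: 0.114
grip_force: 27.5
```

```bash
python3 s.py;python3 s.py
```

```text
F tool [-2.31  0.95 -1.67] T world [-0.502 -0.216  0.067] sd 0.024 pos [ 0.5512 -0.1344  0.1121] key yaw -99.4 w 0.117 27.5 t 17.6
F tool [-2.05  1.44 -1.88] T world [-0.501 -0.232  0.059] sd 0.024 pos [ 0.5512 -0.1344  0.112 ] key yaw -99.39 w 0.111 27.5 t 17.9
```

```bash
python3 - <<'E'
from h import *
shot('wrist','w6'); shot('scene','s6')
for n in ['w2','w3','w4','w5','w6']:
    im=cv2.imread(f'pics/{n}.png').astype(int); b,g,r=im[...,0],im[...,1],im[...,2]
    m=(b>1.5*r)&(b>1.3*g)&(b>40); m[:, :180]=0; m[:,340:]=0
    rows=[i for i in range(150,384) if m[i].sum()>8]
    C=[];W=[]
    for i in rows[3:-4]:
        j=np.where(m[i])[0]; C.append((j[0]+j[-1])/2);W.append(j[-1]-j[0]+1)
    k=np.array(rows[3:-4]); h=len(k)//2
    print(n,rows[0],rows[-1],'all',np.degrees(np.arctan(np.polyfit(k,C,1)[0])).round(2),'lower',np.degrees(np.arctan(np.polyfit(k[h:],C[h:],1)[0])).round(2),W[0],W[-1])
s=cv2.imread('pics/s6.png');s0=cv2.imread('pics/scene0.png')
a=np.hstack([cv2.resize(x[120:215,210:310],(400,380),interpolation=2) for x in (s0,s)])
cv2.imwrite('pics/v8.png',a)
E
```

```text
w2 201 258 all 0.03 lower -0.22 16 18
w3 235 316 all 0.1 lower -0.38 19 22
w4 236 317 all 0.06 lower 0.09 21 22
w5 236 317 all 0.1 lower -0.1 21 21
w6 236 317 all 0.08 lower 0.11 21 21
```

View pics/v8.png

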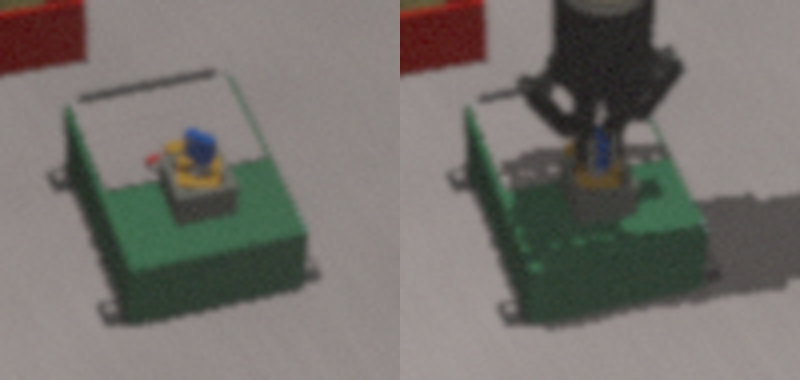

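step_arm --series '[0.0001, 0.0001, 0, 0.01, 0.0001, 0.0001, 0, 0.02, 0.0001, 0.0001, 0, 0.02]'

```text
time: 18.38
tool_pos: [0.5514, -0.1344, 0.1121]
tcp_rot: [2.416, 2.008, -0.0]
wrist_force: [1.0, -3.2, 1.2]
width: 0.111
grip_force: 27.5
```

```bash
python3 s.py;python3 s.py
```

```text
F tool [-3.06  1.79 -1.41] T world [-0.682 -0.237  0.079] sd 0.024 pos [ 0.5514 -0.1344  0.1121] key yaw -100.54 w 0.113 27.4 t 18.675
F tool [-3.18  1.71 -1.27] T world [-0.754 -0.262  0.099] sd 0.038 pos [ 0.5514 -0.1344  0.1121] key yaw -100.54 w 0.114 27.4 t 18.975
```

step_arm --series '[-0.0003, 0.0002, 0, 0.006, -0.0003, 0.0002, 0, 0.01]'

```text
time: 19.23
tool_pos: [0.5515, -0.1345, 0.1121]
tcp_rot: [-2.426, -1.995, -0.0]
wrist_force: [-0.2, -2.8, 2.3]
width: 0.109
grip_force: 27.5
```

```bash
python3 s.py;python3 s.py
```

```text
F tool [-2.89  1.33 -1.73] T world [-0.528 -0.209  0.086] sd 0.026 pos [ 0.5515 -0.1345  0.1121] key yaw -101.12 w 0.114 27.5 t 19.525
F tool [-1.52  1.35 -1.69] T world [-0.442 -0.185  0.114] sd 0.031 pos [ 0.5515 -0.1345  0.1121] key yaw -101.12 w 0.112 27.5 t 19.825
```

step_arm --series '[0, 0.0001, 0, 0.006, 0, 0.0001, 0, 0.012]'

```text
time: 20.08
tool_pos: [0.5516, -0.1346, 0.1121]
tcp_rot: [-2.438, -1.981, -0.0]
wrist_force: [1.2, -0.9, 0.8]
width: 0.111
grip_force: 27.5
```

```bash
python3 s.py;python3 s.py
```

```text
F tool [-1.36  1.02 -2.21] T world [-0.338 -0.18   0.096] sd 0.021 pos [ 0.5516 -0.1346  0.1121] key yaw -101.8 w 0.112 27.5 t 20.375
F tool [-1.51  0.98 -1.84] T world [-0.314 -0.175  0.102] sd 0.03 pos [ 0.5516 -0.1346  0.112 ] key yaw -101.81 w 0.11 27.5 t 20.675
```

step_arm --series '[0, 0.0001, 0, 0.006, 0, 0.0001, 0, 0.012]'

```text
time: 20.92
tool_pos: [0.5517, -0.1347, 0.1121]
tcp_rot: [-2.45, -1.966, -0.0]
wrist_force: [0.1, -0.4, 1.8]
width: 0.11
grip_force: 27.6
```

```bash
python3 s.py;python3 s.py
```

```text
F tool [-1.31  0.69 -2.  ] T world [-0.287 -0.192  0.108] sd 0.024 pos [ 0.5517 -0.1347  0.1121] key yaw -102.49 w 0.113 27.6 t 21.225
F tool [-0.79  1.19 -1.88] T world [-0.266 -0.184  0.125] sd 0.037 pos [ 0.5517 -0.1347  0.1121] key yaw -102.49 w 0.111 27.6 t 21.525
```

step_arm --series '[0, -0.0001, 0, -0.08, 0, -0.0003, 0, -0.16, 0, -0.0006, 0, -0.28, 0, -0.0006, 0, -0.28]'

```text
time: 22.02
tool_pos: [0.5508, -0.1344, 0.1121]
tcp_rot: [-2.153, -2.287, 0.0]
wrist_force: [0.2, -0.7, 2.9]
width: 0.112
grip_force: 27.7
```

```bash
sed -i 's/range(6)/range(3)/' s.py; python3 s.py
```

```text
F tool [-0.54 -0.58 -3.05] T world [-0.102  0.179  0.044] sd 0.028 pos [ 0.5508 -0.1344  0.112 ] key yaw -86.55 w 0.112 27.8 t 22.175
```

step_arm --series '[0, -0.0002, 0, -0.1, 0, -0.0004, 0, -0.2, 0, -0.0006, 0, -0.3, 0, -0.0006, 0, -0.3]'

```text
time: 22.68
tool_pos: [0.5504, -0.1345, 0.1121]
tcp_rot: [-1.788, -2.583, 0.0]
wrist_force: [-0.6, -0.5, 3.7]
width: 0.112
grip_force: 27.7
```

```bash
sed -i 's/range(3)/range(5)/' s.py; python3 s.py
```

```text
F tool [-0.18 -0.6  -3.45] T world [-0.153  0.106  0.027] sd 0.037 pos [ 0.5504 -0.1346  0.1121] key yaw -69.33 w 0.112 27.7 t 22.925
```

step_arm --series '[0, -0.0002, -0.0002, -0.1, 0, -0.0004, -0.0004, -0.2, 0, -0.0006, -0.0004, -0.3, 0, -0.0006, -0.0004, -0.3]'

```text
time: 23.42
tool_pos: [0.5498, -0.1347, 0.1121]
tcp_rot: [-1.381, -2.821, -0.0]
wrist_force: [-0.6, -1.8, 0.8]
width: 0.112
grip_force: 27.4
```

```bash
python3 s.py
```

```text
F tool [-0.2   0.04  0.34] T world [-0.036 -0.036  0.012] sd 0.031 pos [ 0.5497 -0.1346  0.1121] key yaw -52.13 w 0.115 27.2 t 23.675
```

step_arm --series '[0, -0.0002, 0, -0.1, 0, -0.0004, 0, -0.2, 0, -0.0006, 0, -0.3, 0, -0.0008, 0, -0.36, 0, -0.0008, 0, -0.4, 0, -0.0008, 0, -0.4]'

```text
time: 24.42
tool_pos: [0.5489, -0.1351, 0.1121]
tcp_rot: [-0.792, -3.039, -0.0]
wrist_force: [-0.1, -0.8, -1.3]
width: 0.109
grip_force: 27.2
```

```bash
python3 s.py; python3 - <<'E'
from h import *
p=shot('wrist','w7')
a=cv2.resize(p['image'][150:320,170:340,::-1],None,fx=3.5,fy=3.5,interpolation=2)
cv2.imwrite('pics/v9.png',np.clip(255*(a/255)**.55,0,255).astype(np.uint8))
E
```

```text
F tool [-0.04 -0.26  0.18] T world [ 0.005  0.016 -0.015] sd 0.017 pos [ 0.5492 -0.1352  0.1123] key yaw -29.18 w 0.116 27.2 t 24.675
```

View pics/v9.png

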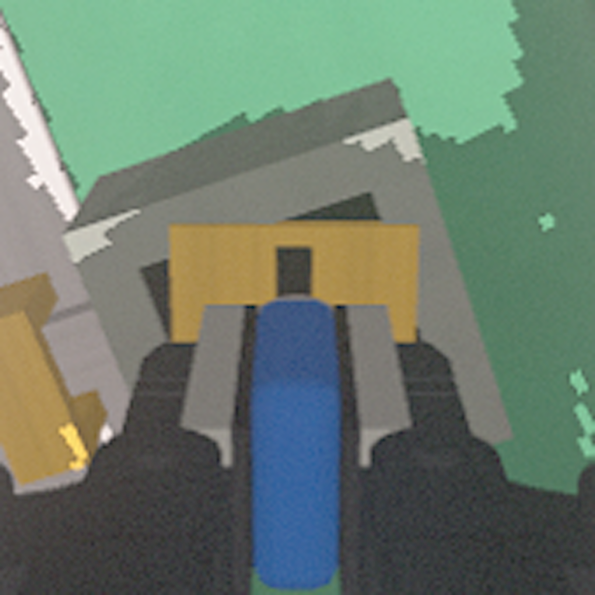

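```bash
python3 - <<'E'
from h import *
p=shot('wrist','w8')
im=p['image'].astype(int);r,g,b=im[...,0],im[...,1],im[...,2]
m=(r>1.8*g)&(r>1.8*b)&(r>50)
n,l,st,c=cv2.connectedComponentsWithStats(m.astype(np.uint8))
for i in range(1,n):
    if st[i,4]>6: print(st[i],c[i].round(1),atz(p,c[i],.075).round(4))
# w1 reference
q=dict(p); im=cv2.imread('pics/w1.png')[...,::-1].astype(int);r,g,b=im[...,0],im[...,1],im[...,2]
m=(r>1.8*g)&(r>1.8*b)&(r>50)
T=np.eye(4);T[:3,:3]=R.from_rotvec([-1.463,-2.779,0]).as_matrix();T[:3,3]=[.5485,-.1385,.2593];q['Tw']=T@np.array(p['hand_eye'])
n,l,st,c=cv2.connectedComponentsWithStats(m.astype(np.uint8))
print('w1')
for i in range(1,n):
    if st[i,4]>6: print(st[i],c[i].round(1),atz(q,c[i],.075).round(4))
a=cv2.resize(p['image'][200:384,60:230,::-1],None,fx=3.2,fy=3.2,interpolation=2)
cv2.imwrite('pics/v10.png',np.clip(255*(a/255)**.55,0,255).astype(np.uint8))
E
```

```text
[157 251  10  20  36] [161.7 260.7] [ 0.541  -0.1915  0.075 ]
[  0 335   9  19  92] [  2.6 345.5] [ 0.5413 -0.3218  0.075 ]
w1
[ 463   26   49   97 3801] [490.5  75.6] [0.6783 0.0706 0.075 ]
[497 158  15  10  32] [503.5 162.2] [0.7477 0.0177 0.075 ]
[495 168   5   3   8] [497.2 169.4] [0.7474 0.0085 0.075 ]
[502 174   9  11  27] [505.2 179.2] [0.762  0.0062 0.075 ]
[509 177   3   5   7] [510.4 178.9] [0.7666 0.0099 0.075 ]
[496 180   4   7  11] [497.5 182.8] [ 0.7576 -0.0014  0.075 ]
[461 183  51  57 539] [487.  210.7] [ 0.7694 -0.0295  0.075 ]
[484 192   6   4   7] [486.1 193.4] [ 0.7553 -0.0167  0.075 ]
[263 195   3   3   7] [263.7 196. ] [ 0.5678 -0.1488  0.075 ]
[474 196   5   4   7] [475.7 197.3] [ 0.7487 -0.0262  0.075 ]
[478 199   7   4   9] [481.3 200.4] [ 0.7562 -0.0251  0.075 ]
[ 410  205  102  108 3149] [468.2 265.3] [ 0.7965 -0.0864  0.075 ]
[463 219   8   4  13] [466.9 219.9] [ 0.758  -0.0495  0.075 ]
[233 221  13   9  73] [238.8 225.3] [ 0.5645 -0.1885  0.075 ]
[481 225   3   5   7] [482.1 227.4] [ 0.7782 -0.0459  0.075 ]
[446 237   4   5   9] [447.7 239.2] [ 0.7554 -0.0772  0.075 ]
[422 252   6   6  13] [424.9 254.4] [ 0.7464 -0.1041  0.075 ]
[456 254   3   4   8] [457.2 255.4] [ 0.7775 -0.0848  0.075 ]
[138 322  42  37 498] [157.5 342.1] [ 0.5666 -0.3599  0.075 ]
[362 324  10   6  20] [366.9 326.7] [ 0.7517 -0.2079  0.075 ]
[363 329   5   5   8] [364.6 331.2] [ 0.7535 -0.214   0.075 ]
[355 330   7   6  14] [358.4 332.5] [ 0.7485 -0.2193  0.075 ]
[353 332   6   6  12] [355.5 334.9] [ 0.7478 -0.2236  0.075 ]
[360 335   5   4   8] [362.2 336.8] [ 0.756  -0.2212  0.075 ]
[334 336  24  24  98] [344.8 348.9] [ 0.7498 -0.2454  0.075 ]
[348 346   7   6  12] [351.2 348.8] [ 0.7559 -0.2411  0.075 ]
[ 59 372  16  12 115] [ 67.2 378.9] [ 0.502  -0.4753  0.075 ]
[435 372  30  12 200] [447.2 378.5] [ 0.8867 -0.2107  0.075 ]
```

View pics/v10.png

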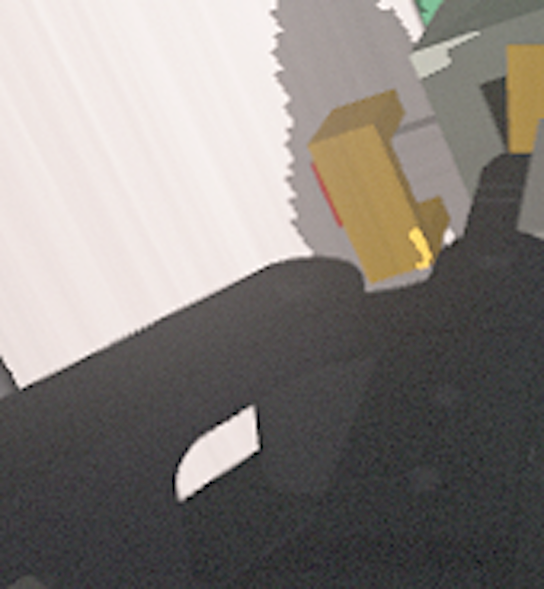

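```bash
python3 - <<'E'
from h import *
p=shot('wrist'); q=dict(p)
T=np.eye(4);T[:3,:3]=R.from_rotvec([-1.463,-2.779,0]).as_matrix();T[:3,3]=[.5484,-.1382,.2593];q['Tw']=T@np.array(p['hand_eye'])
def red(im,x0,x1,y0,y1,cam):
    im=im.astype(int);r,g,b=im[...,0],im[...,1],im[...,2]
    m=(r>1.6*g)&(r>1.6*b)&(r>45); y,x=np.where(m[y0:y1,x0:x1]); return np.c_[x+x0,y+y0]
A=red(cv2.imread('pics/w1.png')[...,::-1],228,252,216,236,q); B=red(cv2.imread('pics/w8.png')[...,::-1],150,175,245,278,p)
for z in (.07,.075,.08):
  for ax in ([.5497,-.1345],[.549,-.136]):
    o=[]
    for P,c in ((A,q),(B,p)):
        X=np.array([atz(c,u,z)[:2] for u in P.astype(float)])-ax
        t=np.degrees(np.arctan2(X[:,1],X[:,0])); rr=np.hypot(*X.T)
        o.append((np.percentile(t,[2,98]).round(1),np.percentile(rr*1000,[2,98]).round(1)))
    print(z,ax,o, 'd',o[1][0]-o[0][0])
E
```

```text
0.07 [0.5497, -0.1345] [(array([-80.5, -67.7]), array([54.4, 60.5])), (array([-103.2,  -91.3]), array([59.4, 60.9]))] d [-22.7 -23.6]
0.07 [0.549, -0.136] [(array([-79.5, -66.5]), array([53.1, 59.2])), (array([-102.9,  -90.6]), array([57.8, 59.4]))] d [-23.4 -24.1]
0.075 [0.5497, -0.1345] [(array([-81., -68.]), array([52.7, 58.7])), (array([-104.9,  -92.8]), array([57.1, 58.5]))] d [-23.9 -24.8]
0.075 [0.549, -0.136] [(array([-80. , -66.7]), array([51.4, 57.4])), (array([-104.6,  -92.2]), array([55.5, 56.9]))] d [-24.6 -25.5]
0.08 [0.5497, -0.1345] [(array([-81.4, -68.3]), array([51. , 56.9])), (array([-106.7,  -94.5]), array([55. , 56.3]))] d [-25.3 -26.2]
0.08 [0.549, -0.136] [(array([-80.4, -66.9]), array([49.7, 55.6])), (array([-106.5,  -93.9]), array([53.3, 54.6]))] d [-26.1 -27. ]
```

step_arm --series '[0, 0, -0.001, 0, 0, 0, -0.002, 0, 0, 0, -0.0025, 0, 0, 0, -0.0025, 0]'

```text
time: 25.32
tool_pos: [0.5494, -0.1353, 0.1151]
tcp_rot: [0.791, 3.04, 0.0]
wrist_force: [-0.7, 0.5, -0.1]
width: 0.115
grip_force: 27.2
```

```bash
python3 s.py
```

```text
F tool [0.04 0.05 0.57] T world [-0.005  0.003 -0.001] sd 0.037 pos [ 0.5493 -0.1353  0.1149] key yaw -29.15 w 0.116 27.2 t 25.575
```

step_arm --series '[0, 0, -0.001, 0, 0, 0, -0.002, 0, 0, 0, -0.003, 0, 0, 0, -0.004, 0, 0, 0, -0.004, 0]'

```text
time: 26.2
tool_pos: [0.5494, -0.1353, 0.1191]
tcp_rot: [0.791, 3.04, -0.0]
wrist_force: [-0.3, 0.2, -0.3]
width: 0.113
grip_force: 27.2
```

```bash
python3 s.py
```

```text
F tool [0.3  0.2  0.86] T world [-0.003  0.011 -0.   ] sd 0.011 pos [ 0.5493 -0.1353  0.1189] key yaw -29.15 w 0.11 27.2 t 26.45
```

Coming out freely; continue to clear.

step_arm --series '[0, 0, -0.003, 0, 0, 0, -0.006, 0, 0, 0, -0.009, 0, 0, 0, -0.012, 0, 0, 0, -0.015, 0, 0, 0, -0.02, 0, 0, 0, -0.03, 0, 0, 0, -0.05, 0]'

```text
time: 27.45
tool_pos: [0.5487, -0.1351, 0.1692]
tcp_rot: [-0.79, -3.039, -0.0]
wrist_force: [0.0, 0.3, -0.6]
width: 0.109
grip_force: 27.2
```

```bash
python3 s.py; python3 - <<'E'
from h import *
P=[shot('top','t9'),shot('scene','s9')]
rs=[]
for p in P:
    for f,k in (('spot_point','point'),('boxes_of','extent')):
        r=getattr(viewer,f)(p,'bowl'); print([(np.round(x[k],1).tolist(),round(x['score'],2)) for x in r[:2]])
        if f=='spot_point' and r: rs.append(ray(p,r[0]['point'])); print(atz(p,r[0]['point'],0.0).round(4))
if len(rs)>1: print(tri(rs))
# red bolt tip from the top picture
p=P[0]; im=p['image'].astype(int);r,g,b=im[...,0],im[...,1],im[...,2]
y,x=np.where((r>1.5*g)&(r>1.5*b)&(r>60)); 
for u in zip(x,y):
    if 285<u[0]<320 and 205<u[1]<250: print(u)
# blue key pixels in wrist image
w=shot('wrist','w9')['image'].astype(int); y,x=np.where((w[...,2]>1.5*w[...,0])&(w[...,2]>1.3*w[...,1])&(w[...,2]>40)); k=(x>180)&(x<340);print('blue rows',y[k].min(),y[k].max(),k.sum())
mv([.467,.226,.12])
E
```

```text
F tool [-0.06  0.01  0.26] T world [ 0.003 -0.005 -0.022] sd 0.014 pos [ 0.5495 -0.1353  0.1695] key yaw -29.15 w 0.116 27.2 t 27.7
[([162.8, 253.8], 0.86)]
[0.4577 0.2166 0.    ]
[([159.4, 254.3, 37.1, 36.6], 0.72)]
[([341.4, 256.1], 0.9)]
[0.4672 0.2282 0.    ]
[([344.0, 248.8, 38.7, 25.3], 0.61)]
[ 0.45720602  0.21958442 -0.01761712]
blue rows 236 317 1960
shift [0.2475 0.2755 0.0486] yaw_y 60.85 turn None q6 -77.20841717494446
```

step_arm --series '[0.245, 0.27, -0.03, 0, 0.245, 0.27, -0.03, 0, 0.245, 0.27, -0.03, 0, 0.245, 0.27, -0.03, 0, 0.245, 0.27, -0.03, 0, 0.245, 0.27, -0.03, 0, 0.245, 0.27, -0.03, 0, 0.245, 0.27, -0.03, 0]'

```text
time: 29.05
tool_pos: [0.4667, 0.2197, 0.1987]
tcp_rot: [-0.789, -3.041, 0.001]
wrist_force: [-0.4, -1.0, -0.4]
width: 0.113
grip_force: 27.1
```

```bash
python3 s.py; python3 - <<'E'
from h import *
p=shot('wrist','w10'); C=[]
r=viewer.spot_point(p,'bowl'); print([(np.round(x['point'],1).tolist(),round(x['score'],2)) for x in r[:2]])
if r: print(atz(p,r[0]['point'],0.0).round(4))
r=viewer.boxes_of(p,'bowl'); print([(np.round(x['extent'],1).tolist(),round(x['score'],2)) for x in r[:2]])
if r:
    e=r[0]['extent']; print(atz(p,e[:2],.038).round(4))
    c=atz(p,e[:2],.038)
    a=np.linspace(0,6.28,60); k=np.c_[c[0]+.052*np.cos(a),c[1]+.052*np.sin(a),0*a+.038]; q=proj(p,k); print('pred ext',q.min(0),q.max(0))
t=shot('top'); print('top rim',atz(t,(159.4,254.3),.038).round(4))
s=shot('scene','s10')
im=t['image'].astype(int);r,g,b=im[...,0],im[...,1],im[...,2]
y,x=np.where((r>1.5*g)&(r>1.5*b)&(r>60)&(np.arange(512)[None]>285)&(np.arange(512)[None]<320)); k=(y>205)&(y<250)
print('red top',list(zip(x[k],y[k])), [atz(t,(x[k].mean(),y[k].mean()),.076).round(4) if k.any() else 0])
E
```

```text
F tool [-0.13 -0.22  0.68] T world [ 0.002 -0.017 -0.   ] sd 0.027 pos [0.4672 0.2186 0.1988] key yaw -29.27 w 0.115 27.1 t 29.3
[([253.5, 170.7], 0.83)]
[0.4643 0.2202 0.    ]
[([252.7, 172.6, 114.6, 113.8], 0.62)]
[0.4595 0.2221 0.038 ]
pred ext [195.44263332 113.87412976] [309.94089585 226.7324578 ]
top rim [0.4582 0.219  0.038 ]
red top [(np.int64(306), np.int64(228)), (np.int64(305), np.int64(229)), (np.int64(306), np.int64(229)), (np.int64(305), np.int64(230)), (np.int64(306), np.int64(230))] [array([ 0.5399, -0.1888,  0.076 ])]
```

step_arm --series '[0.006, -0.001, 0.05, 0, 0.006, -0.001, 0.1, 0, 0.006, -0.001, 0.13, 0, 0.006, -0.001, 0.145, 0, 0.006, -0.001, 0.152, 0, 0.006, -0.001, 0.157, 0, 0.006, -0.001, 0.157, 0]'

```text
time: 30.42
tool_pos: [0.4619, 0.2222, 0.0427]
tcp_rot: [0.79, 3.039, 0.001]
wrist_force: [-0.7, -0.0, 0.0]
width: 0.112
grip_force: 27.2
```

```bash
python3 s.py
```

```text
F tool [-0.02 -0.08  0.53] T world [-0.015 -0.014  0.006] sd 0.029 pos [0.4617 0.2221 0.0427] key yaw -29.15 w 0.112 27.2 t 30.675
```

Lower a bit more to touch, then release gently.

step_arm --series '[0, 0, 0.002, 0, 0, 0, 0.004, 0, 0, 0, 0.005, 0, 0, 0, 0.005, 0]'

```text
time: 31.18
tool_pos: [0.461, 0.2218, 0.0368]
tcp_rot: [-0.79, -3.04, 0.0]
wrist_force: [0.6, -0.6, -0.2]
width: 0.113
grip_force: 27.2
```

step_arm --series '[0, 0, 0, 0, 0, 0, 0, 0, 0, 0, 0, 0, 0, 0, 0, 0]' --gripper 0.22

```text
time: 31.68
tool_pos: [0.4612, 0.2219, 0.037]
tcp_rot: [0.791, 3.04, 0.0]
wrist_force: [0.3, -0.1, 0.8]
width: 0.216
grip_force: 0.0
```

step_arm --series '[0, 0, -0.01, 0, 0, 0, -0.02, 0, 0, 0, -0.04, 0, 0, 0, -0.07, 0, 0, 0, -0.11, 0, 0, 0, -0.16, 0, 0, 0, -0.16, 0]'

```text
time: 32.55
tool_pos: [0.4648, 0.2234, 0.2034]
tcp_rot: [0.788, 3.032, 0.011]
wrist_force: [0.5, -0.4, 0.2]
width: 0.218
grip_force: 0.0
```

```bash
python3 s.py; python3 - <<'E'
from h import *
p=shot('wrist','w11')
w=p['image'].astype(int); m=(w[...,2]>1.5*w[...,0])&(w[...,2]>1.3*w[...,1])&(w[...,2]>40)
y,x=np.where(m); print('blue',m.sum(),x.min(),x.max(),y.min(),y.max())
print('blue centre at z=.02',atz(p,(x.mean(),y.mean()),.02).round(4))
r=viewer.boxes_of(p,'bowl'); print([(np.round(x['extent'],1).tolist(),round(x['score'],2)) for x in r[:2]]); print(atz(p,r[0]['extent'][:2],.038))
for l in('key','key_head'): print(l,[(np.round(x['point'],1).tolist(),round(x['score'],2)) for x in viewer.spot_point(p,l)[:2]])
E
```

```text
Traceback (most recent call last):
  File "s.py", line 4, in <module>
    viewer.read_camera('wrist'); s=monitor.read_state(); F.append(s['wrist_force']);T.append(s['torque'])
    ~~~~~~~~~~~~~~~~~~^^^^^^^^^
ValueError: 200 camera calls are used up
Traceback (most recent call last):
  File "h.py", line 5, in shot
    s=monitor.read_state(); p=viewer.read_camera(name)
                              ~~~~~~~~~~~~~~~~~~^^^^^^
ValueError: 200 camera calls are used up
```

step_arm --series '[0, 0, 0, 0, 0, 0, 0, 0, 0, 0, 0, 0, 0, 0, 0, 0, 0, 0, 0, 0, 0, 0, 0, 0]' --gripper 0.03

```text
time: 33.4
tool_pos: [0.4612, 0.2219, 0.197]
tcp_rot: [0.791, 3.04, 0.0]
wrist_force: [0.1, 0.4, 0.7]
width: 0.029
grip_force: 0.0
```

The gripper closed on nothing, so the key has left it; it was let go about 8 mm above the bowl floor, over the centre.

```bash
python3 -c "
from workcell import job
print(job.finish_job())"
```

```text
the job is handed in; nothing more can be done
None
```

I turned the key clockwise to the bolt's stop (about 0.11 N m), turned it back to the slot, drew it out with under 1 N of pull and let it go over the middle of the white bowl; the job is handed in, but the camera calls ran out before I could see the key lying in the bowl, and the key read about 91 degrees at the stop against the stated 80, although the bolt's red tip had swung about 25 of its 26 degrees.

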